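Tip a carton of key blanks over and push it home into its rack bay

ROBOT

A 7-joint arm with a two-finger parallel gripper is mounted at the origin on the work surface. World frame = base frame: x ahead of the robot, y to its left, z up, the work surface at z = 0. Lengths are in m, angles in rad, forces in N, time in s.
With the tool pointing down it reaches from about 0.4 to 0.85 m from the base axis. Payload 10.4 kg.
Tool frame: the origin (TCP) lies midway between the tips of the shut fingers; the grasp point (between the pads) lies 19 mm behind it; z points along the fingers, y is the direction in which the jaws open and shut (so a half turn about z gives the same grasp; the last joint's range is limited). The gripper opens to 85 mm and grips with 20 to 120 N. Pads are 22 mm wide; open, the fingers measure 114 mm over their backs; the gripper's body (76 mm by 85 mm) begins 54 mm behind the grasp point. The pads swing forward as they close: fully open they stand 13 mm farther back than shut.
Start: joints at [1.149, 0.332, -0.065, 1.46, 0.022, 1.35, -0.088], TCP at [0.243, -0.576, 0.231] pointing down, gripper open.
Joint ranges: [-2.6, 2.6], [-0.5, 2.12], [-1.47, 1.34], [0.16, 2.42], [-1.27, 4.41], [0.06, 2.06], [-2.6, 2.6]. Speed limits (rad/s): [2.22, 2.22, 2.79, 2.79, 3.14, 3.14, 3.14].

INTERFACE

Orientations are given as a unit quaternion [x, y, z, w].
In Python, from workcell import manip, viewer gives the robot as it stands.
- The arm moves only by the tool move_arm, never from a script. Its argument "deltas" is a list of rows, each a list of 7 numbers: the shift along the tool's x, y, z in m, then the turn, a rotation vector about the tool's x, y, z in degrees, then the opening, from -1 (shut) to 1 (fully open). In form: [[dx, dy, dz, wx, wy, wz, gripper], ...]. A call has 1 to 10 rows; each row shifts and turns the commanded pose from where the row before left it, along the tool's axes as they then stand; what a row does not reach is not made up. A row lasts 1/8 s, in which the tool goes at most 62.5 mm and 10.7 degrees, less where a joint would pass 70% of its speed; a pose out of reach is approached as far as the arm can. A call with a gripper value outside its range is refused whole. The fingers move at their own pace and stop on an object; "force" is the grip in N (left out, the last holds). Time passes only in rows, so rows that do not move let the fingers close. It gives the time, the measured TCP pose, the force and the opening at its end, in the units of the state.
- manip.get_obs(): the state, without advancing time (a new reading comes with each control period).
- viewer.camera(name): name is "scene" or "top" or "wrist"; returns (picture, depth): 480x640x3 uint8, red, green, blue; 480x640 float32, m along the optical axis (not along the pixel's ray), 0 where there is no reading.
- viewer.calibration(name): a dict with "fx", "fy", "cx", "cy" (pixels), "R" (3x3) and "t" (3): a world point X has camera coordinates R X + t; the wrist camera has in their place "T_tool_cam" (4x4, takes a point from camera to tool coordinates, whose origin is the TCP and whose axes are the flange's). Camera axes: x right, y down, z forward; pixel columns grow to the right and rows downward; lengths in m; the calibration is good to about 2 mm. A picture is of the moment at which its call begins: read the wrist's pose just before it. calibration takes no time and is no camera call.
- manip.hand_in(): hands the job in, once; it reports no verdict.
The state is a dict: "clock": time; "joint_pos": joint angles; "joint_velocities": joint speeds; "tau": joint torques, N m; "position": TCP position; "ee_rot": TCP orientation; "ft_force": force on the tool from outside, world axes, zero at the start; "torque": the same for the moment, N m; "grip_width": opening from 0.0 (shut) to 1.0 (fully open).
Only numpy, scipy, OpenCV 4.12 (cv2) and the standard library are available. Lean on these libraries where they do the work, as an engineer would, in place of code of your own. Each camera call takes 0.05 s, during which the arm holds its last target.

TASK

The tall carton of key blanks stands on end in front of the only empty bay of the low wooden rack. Push it over so that it falls away from the robot, towards the bay, and lies flat on its broad side on the bench in front of the rack; then push it straight into the empty bay until it stops against the bay's back. Only push it, never pick it up, and leave the padlocks, the squat box and the other things on the bench where they are.

Things in the scene. Friction and masses are not known exactly. Their poses are not given: they have to be found in the camera images.
- carton: white paper carton of key blanks, loose, 0.28 to 0.56 kg, 45 mm thick (own x), 70 mm wide (own y), 130 mm tall (own z). Starts upright, about 200 mm in front of the empty bay; origin at the centre of its underside, z up, x roughly into the bay (within 0.12 rad). Tipped towards the bay, its z points into the bay, its x down, and it is 45 mm high and 130 mm long
- carton_center (a point): centre of the carton, 65 mm along its own z from the origin. It starts up to 15 mm off the bay's middle line
- carton_top (a point): centre of the carton's upper end face, 130 mm along its own z from the origin; this end goes into the bay first
- bay: the empty one of three bays, 90 mm apart, of a fixed low wooden rack. Origin on the bench in the middle of the bay's mouth, x level into the bay (within 0.2 rad of world x), z up. 82 mm wide between 8 mm walls with rounded front edges, 55 mm high inside (roof top at 61 mm). No floor or sill of its own: the bench runs on into it
- bay_back (a point): middle of the bay's fixed back wall, 85 mm along the bay's x from its mouth, 22.5 mm above the bench; axes as the bay's. The lying carton, fully home, sticks out 45 mm, like the fixed cartons of the same kind in the other two bays
- padlock: brass padlock lying flat, body 45 x 40 mm, 20 mm high, with a steel shackle reaching 34 mm beyond the body; loose bystander to the left (bay's +y, 135 mm or more) of the carton's way; origin under the centre of the body, shackle along its own x
- squat_box: brown cardboard box 55 x 60 mm, 60 mm high, loose bystander to the right (bay's -y, 135 mm or more) of the carton's way; origin at the centre of its underside
- steel_padlock: dark steel padlock lying flat, body 55 x 45 mm, 24 mm high, bystander nearer the robot on the left; origin under the centre of its body
- oil: white oil bottle, 40 mm across and 115 mm tall, standing, bystander far to the right; origin at the centre of its underside
- driver: screwdriver with a black handle lying on the bench, bystander far to the left, along its own x
- key_1: brass key blank lying flat, about 68 mm long, 5 mm thick, bystander near the robot on the right
- key_2: brass key blank lying flat, about 68 mm long, 5 mm thick, bystander far to the right
There are look-alikes about, which are no part of the job. Leave any blue look-alike of the carton alone.

How it is judged:
On the way, in this order (a step that is already met when the one before it is completed fails the run):
1. the carton lies flat on its broad side, fallen towards the bay, its leading end still in front of the bay's mouth (angle between carton's own z axis and vertical between 1.45 and 1.69 rad and angle between carton's own x axis and vertical above 3 rad and x of carton_top in the frame of bay below 0 m), for 0.2 s.
2. the carton is home in the empty bay (angle between carton's own z axis and vertical between 1.45 and 1.69 rad and angle between carton's own x axis and vertical above 3 rad and x of carton_top in the frame of bay_back between -0.008 and 0.008 m and y of carton_center in the frame of bay_back between -0.015 and 0.015 m and angle between the z axis of carton and the x axis of bay, either way round below 0.15 rad and linear speed of carton below 0.02 m/s), for 0.2 s.
At the end, for the whole second after the job is handed in: The carton lies flat on its broad side on the bench (within about 0.12 rad), top end first in the empty bay, that end within 8 mm of the bay's back, its centre within 15 mm of the bay's middle line and its length within 0.15 rad of the bay's direction, at rest (all of step 2 and height (world z) of carton_center below 0.03 m); the robot touches nothing.
It fails at once if the carton is lifted (its centre more than 85 mm above the bench; tipping raises it to 69 mm only), or lifted while it lies (height (world z) of carton_center above 0.085 m or (angle between carton's own z axis and vertical above 1.45 rad and height (world z) of carton_center above 0.045 m) or (angle between carton's own z axis and vertical below 0.12 rad and height (world z) of carton above 0.015 m)).
It fails at once if a bystander (padlocks, squat box, oil bottle, screwdriver, key blanks) is moved by more than 20 mm (distance of any of padlock, squat_box, steel_padlock, oil, driver, key_1, key_2 from where it was at the start of the episode above 0.02 m).
It fails at once if a standing bystander is tipped over (angle between any of oil, squat_box's own z axis and vertical above 0.5 rad).
It also fails if it takes over 72 s, if anything falls off the work surface, if the arm or the gripper's body presses on something with over 40 N, if the wrist force passes 120 N, or if a joint passes its speed limit or range.

## Working session

There is one attempt and no reset: what is moved stays moved. The work goes in short steps, Python scripts to look and compute and a tool call to move; the robot and the scene stay as the last step left them, time stands still between calls to the robot, and variables do not carry over. Pictures are saved under pics/ and viewed, and the job is handed in when it is done.

Besides the shell and the picture viewer there is one more tool, called as name([rows], argument=value, ...), one row to a line, values as JSON. move_arm: Moves the arm, as the interface text tells. Its arguments: {"type":"object","properties":{"deltas":{"type":"array"},"force":{"type":"number"}},"required":["deltas"]}

```bash
ls; mkdir -p pics; cat > h.py <<'E'
import numpy as np,cv2,sys
from workcell import manip,viewer
def snap(n,f):
    p,d=viewer.camera(n); cv2.imwrite(f'pics/{f}.png',p[:,:,::-1]); np.save(f'pics/{f}.npy',d); return p,d
def world(n,u,v,z):
    c=viewer.calibration(n);return np.array(c['R']).T@(np.array([(u-c['cx'])/c['fx']*z,(v-c['cy'])/c['fy']*z,z])-np.array(c['t']))
E
python3 - <<'E'
from h import *
o=manip.get_obs();print(o)
snap('top','top0');snap('scene','scene0')
for n in('top','scene'):print(viewer.calibration(n))
E
```

```text
pics
{'clock': 0.0, 'joint_pos': array([ 1.14938446,  0.33284808, -0.06471981,  1.46095744,  0.02162241,
        1.34988833, -0.08849673]), 'joint_velocities': array([-1.89956749e-04, -6.76366229e-04,  7.29572265e-05, -1.60220376e-03,
        1.28168294e-03, -1.34530436e-03, -7.63783508e-06]), 'tau': array([-4.16927487e-04, -6.25436425e+01,  4.91284614e-02, -3.91596615e+01,
        1.63205015e-02,  9.94321425e-03, -1.88259759e-05]), 'position': array([ 0.24255432, -0.57560369,  0.23052315]), 'ee_rot': array([ 9.80179406e-01,  1.98110671e-01, -1.78781973e-04, -6.79219540e-04]), 'ft_force': array([-0.97374378,  0.17288575,  0.15860224]), 'torque': array([0.01358052, 0.01179362, 0.0286704 ]), 'grip_width': 1.0008054420186203}
{'fx': 441.5611970061018, 'fy': 441.5611970061018, 'cx': 321.04160817341244, 'cy': 241.78591991740274, 'R': array([[-0.00295018, -0.99989593, -0.01412166],
       [-0.99838083,  0.00374733, -0.05675973],
       [ 0.05680675,  0.01393135, -0.99828799]]), 't': array([0.00315383, 0.54757625, 1.35251491])}
{'fx': 438.51447581946417, 'fy': 438.51447581946417, 'cx': 313.8311466777522, 'cy': 237.50482645361933, 'R': array([[ 0.8093159 ,  0.58736308, -0.00351907],
       [ 0.4516869 , -0.62617797, -0.63551561],
       [-0.37548197,  0.51274337, -0.77208   ]]), 't': array([-0.43760454, -0.17799547,  1.21860991])}
```

View pics/top0.png

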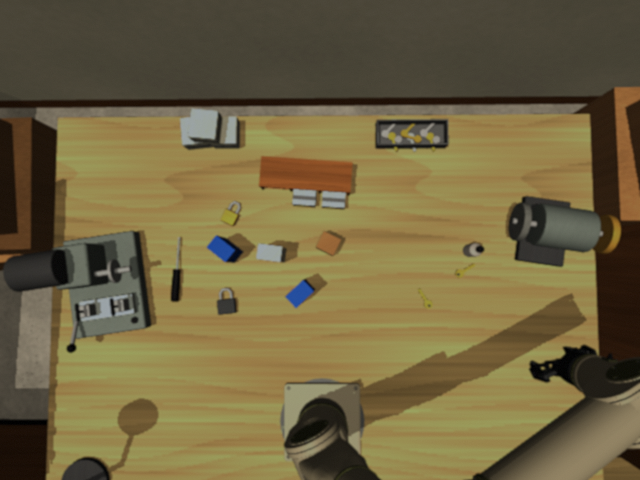

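View pics/scene0.png

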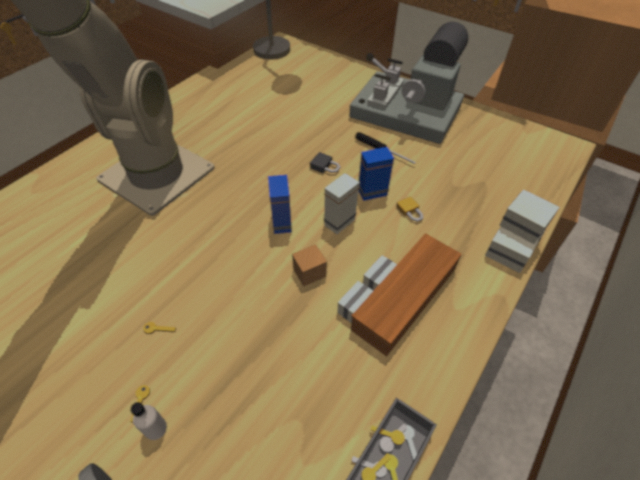

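The top view shows the white carton at (270,253), blue look-alikes at (224,249) and (300,293), and the squat box at (330,243). The rack spans columns 260–352. Its left bay is empty, and white cartons stick out at (305,199) and (335,201). Next I measure with the depth data.

```bash
cat >> h.py <<'E'
def cloud(n,d):
    c=viewer.calibration(n);v,u=np.mgrid[:480,:640]
    P=np.stack([(u-c['cx'])/c['fx']*d,(v-c['cy'])/c['fy']*d,d],-1)
    return (P-np.array(c['t']))@np.array(c['R'])
def rect(P):
    return cv2.minAreaRect((P[:,:2]*1000).astype(np.float32))
E
python3 - <<'E'
from h import *
d=np.load('pics/top0.npy');p=cv2.imread('pics/top0.png');W=cloud('top',d)
def reg(u0,u1,v0,v1,z0,z1,name):
    P=W[v0:v1,u0:u1].reshape(-1,3);P=P[(P[:,2]>z0)&(P[:,2]<z1)]
    r=rect(P);print(name,len(P),np.round(P.mean(0),4),r);print(np.round(cv2.boxPoints(r)))
reg(250,290,235,270,.115,.145,'carton')
reg(205,245,230,268,.09,.16,'blueL');reg(280,320,275,312,.09,.16,'blueR')
reg(250,360,150,198,.05,.072,'roof')
reg(288,320,188,212,.035,.055,'fix1');reg(320,352,188,215,.035,.055,'fix2')
reg(312,348,228,258,.05,.07,'squat')
reg(215,245,195,230,.01,.04,'padlock');reg(210,245,280,320,.01,.04,'steel')
reg(165,190,230,305,.005,.05,'driver')
print(W[300,400],W[240,290])
cv2.imwrite('pics/c0.png',cv2.resize(p[140:320,190:370],None,fx=3.3,fy=3.3,interpolation=cv2.INTER_CUBIC))
E
```

```text
carton 396 [0.5124 0.1462 0.1291] ((512.4890747070312, 146.6262969970703), (70.76032257080078, 44.748497009277344), 82.31021118164062)
[[486. 115.]
 [530. 109.]
 [539. 179.]
 [495. 185.]]
blueL 449 [0.524  0.2821 0.1265] ((524.3135986328125, 284.78662109375), (70.29875183105469, 45.67219161987305), 51.89949417114258)
[[485. 271.]
 [521. 243.]
 [564. 298.]
 [528. 327.]]
blueR 405 [0.3966 0.0601 0.1288] ((395.7681884765625, 60.526268005371094), (44.14533615112305, 70.28318786621094), 44.274173736572266)
[[355.  70.]
 [404.  20.]
 [436.  51.]
 [387. 101.]]
roof 2829 [0.7514 0.0465 0.0602] ((740.9228515625, 47.820404052734375), (278.4006042480469, 116.76321411132812), 85.67239379882812)
[[672. -87.]
 [789. -95.]
 [810. 182.]
 [693. 191.]]
fix1 365 [0.6839 0.0516 0.0442] ((685.124755859375, 52.27875518798828), (88.18689727783203, 49.6646842956543), 85.59784698486328)
[[657.  10.]
 [706.   6.]
 [713.  94.]
 [664.  98.]]
fix2 370 [ 0.6774 -0.0382  0.0444] ((678.0143432617188, -43.65559387207031), (57.072994232177734, 90.50572204589844), 4.686328411102295)
[[646.  -1.]
 [653. -91.]
 [710. -86.]
 [703.   4.]]
squat 358 [ 0.5423 -0.0213  0.0593] ((542.5049438476562, -21.336597442626953), (57.84819412231445, 54.23662185668945), 63.1955680847168)
[[505. -35.]
 [554. -59.]
 [580.  -8.]
 [531.  17.]]
padlock 238 [0.6335 0.2832 0.0177] ((642.28271484375, 279.7247009277344), (46.87229919433594, 72.7216796875), 63.168800354003906)
[[599. 275.]
 [664. 242.]
 [685. 284.]
 [620. 317.]]
steel 337 [0.3594 0.2926 0.0214] ((367.7503356933594, 294.26287841796875), (78.37826538085938, 56.01510238647461), 6.624229907989502)
[[326. 318.]
 [332. 262.]
 [410. 271.]
 [403. 327.]]
driver 381 [0.4402 0.4491 0.0184] ((470.06842041015625, 452.13433837890625), (229.20135498046875, 75.07987213134766), 1.0405842065811157)
[[355. 488.]
 [356. 413.]
 [585. 417.]
 [584. 492.]]
[ 0.36652461 -0.24319434 -0.00165682] [ 0.55451917  0.09901903 -0.00116273]
```

View pics/c0.png

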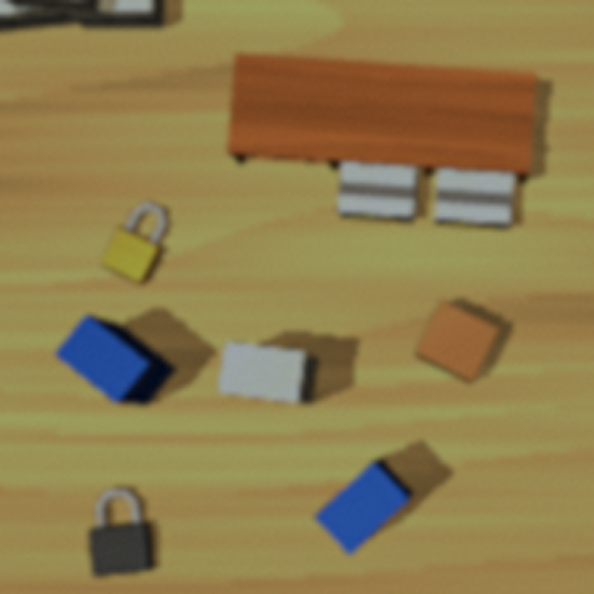

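The bay's yaw is about -0.076 and the carton's about -0.13. The carton sits about 9 mm to the right of the bay's middle line. I'll refine the rack geometry and compute the first move.

```bash
cat >> h.py <<'E'
from scipy.spatial.transform import Rotation as Ro
def delta(target, n=1, yaw=None):
    o=manip.get_obs();R=Ro.from_quat(o['ee_rot']);p=o['position']
    d=R.inv().apply(np.array(target)-p)
    x=R.as_matrix()[:,0];y0=np.arctan2(x[1],x[0])
    print('pos',np.round(p,4),'yaw',round(y0,4),'clock',round(o['clock'],2),'d tool',np.round(d,4),'per row',np.round(d/n,4), '' if yaw is None else ('wz deg total',round(-np.degrees(yaw-y0),2)))
    return d
E
python3 - <<'E'
from h import *
d=np.load('pics/top0.npy');W=cloud('top',d).reshape(-1,3)
a=-0.0757
ex=np.array([np.cos(a),np.sin(a)]);ey=np.array([-ex[1],ex[0]])
m=(W[:,2]>.054)&(W[:,2]<.068)&(W[:,0]>.66)&(W[:,0]<.83)&(W[:,1]>-.12)&(W[:,1]<.22)
Q=np.c_[W[m,:2]@ex,W[m,:2]@ey]
# roof edges per strip
for y in np.arange(Q[:,1].min(),Q[:,1].max(),.03):
    s=Q[(Q[:,1]>=y)&(Q[:,1]<y+.03)];print(round(y,3),len(s),np.round(s[:,0].min(),4),np.round(s[:,0].max(),4))
for x in np.arange(.68,.80,.02):
    s=Q[(Q[:,0]>=x)&(Q[:,0]<x+.02)]
    if len(s):print('x',round(x,3),len(s),np.round(s[:,1].min(),4),np.round(s[:,1].max(),4))
m=(W[:,2]>.038)&(W[:,2]<.05)&(W[:,0]>.62)&(W[:,0]<.72)&(W[:,1]>-.1)&(W[:,1]<.1)
Q=np.c_[W[m,:2]@ex,W[m,:2]@ey]
for y in np.arange(-.15,.1,.015):
    s=Q[(Q[:,1]>=y)&(Q[:,1]<y+.015)]
    if len(s):print('f',round(y,3),len(s),np.round(s[:,0].min(),4),np.round(s[:,0].max(),4))
print(Q[:,1].min(),Q[:,1].max(), np.array([.5125,.1465])@ex,np.array([.5125,.1465])@ey)
delta([.42,-.2,.231],8)
E
```

```text
-0.035 302 0.6996 0.7929
-0.005 300 0.6998 0.7925
0.025 305 0.6995 0.7929
0.055 299 0.6996 0.7936
0.085 297 0.6999 0.7926
0.115 309 0.6768 0.7927
0.145 297 0.6998 0.7936
0.175 297 0.6993 0.7927
0.205 305 0.6993 0.793
0.235 76 0.6999 0.7914
x 0.68 21 -0.0313 0.2363
x 0.7 594 -0.0344 0.2428
x 0.72 604 -0.0354 0.2415
x 0.74 588 -0.0345 0.2425
x 0.76 598 -0.0355 0.2417
x 0.78 381 -0.0346 0.2429
f -0.045 1 0.7001 0.7001
f -0.03 35 0.6545 0.701
f -0.015 73 0.6542 0.7007
f -0.0 72 0.6557 0.7002
f 0.015 73 0.655 0.7013
f 0.03 72 0.6546 0.7013
f 0.045 19 0.6566 0.7012
f 0.06 33 0.6551 0.7008
f 0.075 71 0.6543 0.7007
f 0.09 74 0.6553 0.6999
-0.03223515205924178 0.13856808930884165 0.49995280191171315 0.18483964904918856
pos [ 0.2426 -0.5757  0.2306] yaw 0.3988 clock 0.1 d tool [ 3.094e-01 -2.773e-01 -1.000e-04] per row [ 0.0387 -0.0347 -0.    ]
```

move_arm([
  [0.0387, -0.0347, 0, 0, 0, 0, -1],
  [0.0387, -0.0347, 0, 0, 0, 0, -1],
  [0.0387, -0.0347, 0, 0, 0, 0, -1],
  [0.0387, -0.0347, 0, 0, 0, 0, -1],
  [0.0387, -0.0347, 0, 0, 0, 0, -1],
  [0.0387, -0.0347, 0, 0, 0, 0, -1],
  [0.0387, -0.0347, 0, 0, 0, 0, -1],
  [0.0387, -0.0347, 0, 0, 0, 0, -1],
])

```text
clock: 1.1
position: [0.4206, -0.1983, 0.2312]
ee_rot: [0.98, 0.198, -0.0, 0.0]
ft_force: [1.3, -0.8, 0.1]
grip_width: 0.0
```

```bash
cat >> h.py <<'E'
A=-0.0757;EX=np.array([np.cos(A),np.sin(A)]);EY=np.array([-EX[1],EX[0]])
S0=.6997;T0=.1938
def bay(p): return np.array([p[0]*EX[0]+p[1]*EX[1]-S0,p[0]*EY[0]+p[1]*EY[1]-T0])
def unbay(x,y): return EX*(x+S0)+EY*(y+T0)
E
python3 -c "
from h import *
delta([.435,.157,.24],8,-.13);print(manip.get_obs()['ft_force'],manip.get_obs()['grip_width'],bay([.5125,.1465]))"
```

```text
pos [ 0.4206 -0.1983  0.2312] yaw 0.3987 clock 1.1 d tool [ 0.1512 -0.3218 -0.0089] per row [ 0.0189 -0.0402 -0.0011] ('wz deg total', np.float64(30.29))
[ 1.309184   -0.7748689   0.06223008] 6.88798864095133e-05 [-0.1997472  -0.00896035]
```

move_arm([
  [0.0189, -0.0402, -0.0011, 0, 0, 0, -1],
  [0.0189, -0.0402, -0.0011, 0, 0, 0, -1],
  [0.0189, -0.0402, -0.0011, 0, 0, 0, -1],
  [0.0189, -0.0402, -0.0011, 0, 0, 0, -1],
  [0.0189, -0.0402, -0.0011, 0, 0, 0, -1],
  [0.0189, -0.0402, -0.0011, 0, 0, 0, -1],
  [0.0189, -0.0402, -0.0011, 0, 0, 0, -1],
  [0.0189, -0.0402, -0.0011, 0, 0, 0, -1],
])

```text
clock: 2.1
position: [0.4344, 0.1564, 0.24]
ee_rot: [0.98, 0.198, 0.0, 0.0]
ft_force: [1.1, -0.7, -0.3]
grip_width: -0.001
```

move_arm([
  [0, 0, 0, 0, 0, 7.6, -1],
  [0, 0, 0, 0, 0, 7.6, -1],
  [0, 0, 0, 0, 0, 7.6, -1],
  [0, 0, 0, 0, 0, 7.5, -1],
])

```text
clock: 2.6
position: [0.4345, 0.1551, 0.2398]
ee_rot: [0.998, -0.067, -0.0, 0.0]
ft_force: [0.3, 0.1, -0.5]
grip_width: 0.003
```

```bash
python3 -c "
from h import *
delta([.450,.1535,.112],5,-.13);snap('scene','s1')"
```

```text
pos [0.4345 0.1551 0.2398] yaw -0.1343 clock 2.6 d tool [ 0.0157 -0.0005  0.1278] per row [ 0.0031 -0.0001  0.0256] ('wz deg total', np.float64(-0.25))
```

View pics/s1.png

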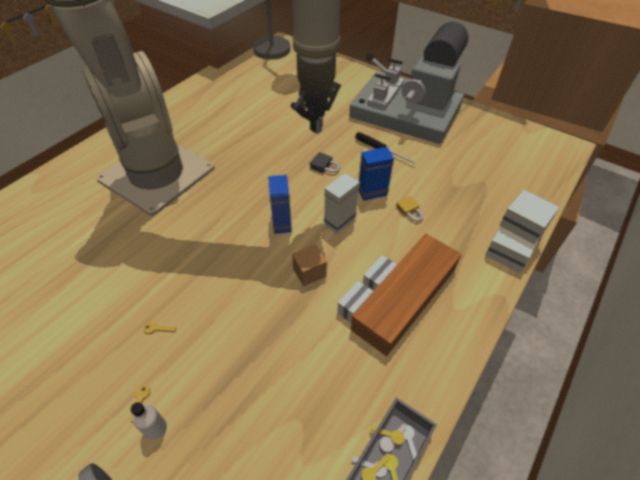

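The shut gripper is behind the white carton with its tip at about (317,127). Nothing has been disturbed, so I descend.

move_arm([
  [0.003, 0, 0.0256, 0, 0, 0, -1],
  [0.003, 0, 0.0256, 0, 0, 0, -1],
  [0.003, 0, 0.0256, 0, 0, 0, -1],
  [0.003, 0, 0.0256, 0, 0, 0, -1],
  [0.003, 0, 0.0256, 0, 0, 0, -1],
])

```text
clock: 3.28
position: [0.4495, 0.153, 0.1111]
ee_rot: [0.998, -0.064, -0.0, 0.0]
ft_force: [0.4, -0.4, -0.3]
grip_width: -0.001
```

move_arm([
  [0.006, 0, 0, 0, 0, 0, -1],
  [0.006, 0, 0, 0, 0, 0, -1],
  [0.006, 0, 0, 0, 0, 0, -1],
  [0.006, 0, 0, 0, 0, 0, -1],
  [0.006, 0, 0, 0, 0, 0, -1],
  [0.006, 0, 0, 0, 0, 0, -1],
])

```text
clock: 4.03
position: [0.4856, 0.1485, 0.1122]
ee_rot: [0.998, -0.065, -0.0, 0.0]
ft_force: [-0.1, -0.2, 1.1]
grip_width: -0.002
```

```bash
python3 -c "
from h import *
o=manip.get_obs();print(o['position'],o['ft_force']);p,d=snap('scene','s2');cv2.imwrite('pics/s2c.png',cv2.resize(p[80:300,220:440,::-1],None,fx=2.5,fy=2.5,interpolation=cv2.INTER_CUBIC))"
```

```text
[0.48555245 0.14851964 0.11218149] [-0.14448232 -0.18390948  1.1415127 ]
```

View pics/s2c.png

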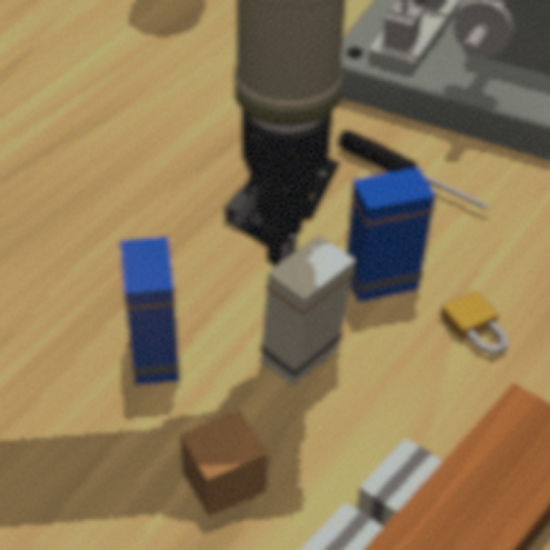

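The finger is at the carton's back face, about (285,262) in the crop. I push on slowly.

move_arm([
  [0.006, 0, 0, 0, 0, 0, -1],
  [0.006, 0, 0, 0, 0, 0, -1],
  [0.006, 0, 0, 0, 0, 0, -1],
])

```text
clock: 4.45
position: [0.5036, 0.1461, 0.1121]
ee_rot: [0.998, -0.065, 0.0, 0.0]
ft_force: [-0.1, 0.1, 0.1]
grip_width: 0.004
```

```bash
python3 -c "
from h import *
o=manip.get_obs();print(o['position'],o['ft_force']);p,d=snap('scene','s3');cv2.imwrite('pics/s3c.png',cv2.resize(p[80:300,220:440,::-1],None,fx=2.5,fy=2.5,interpolation=cv2.INTER_CUBIC))"
```

```text
[0.50359177 0.14612656 0.11212298] [-0.07091272  0.10063604  0.10560192]
```

View pics/s3c.png

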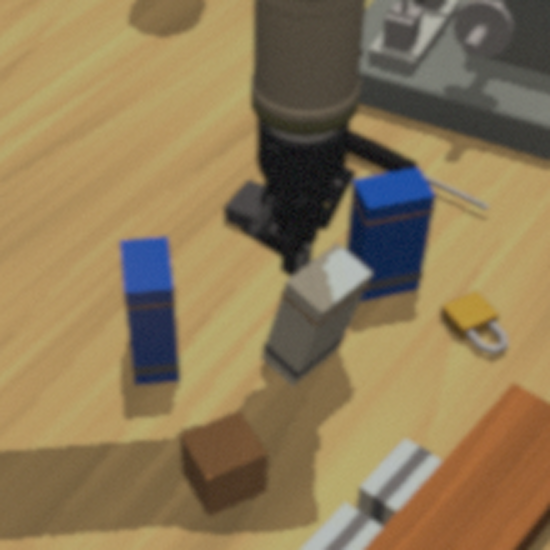

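The carton is tipping about its front bottom edge without sliding. I continue.

move_arm([
  [0.006, 0, 0, 0, 0, 0, -1],
  [0.006, 0, 0, 0, 0, 0, -1],
  [0.006, 0, 0, 0, 0, 0, -1],
  [0.006, 0, 0, 0, 0, 0, -1],
  [0.006, 0, 0, 0, 0, 0, -1],
  [0, 0, 0, 0, 0, 0, -1],
  [0, 0, 0, 0, 0, 0, -1],
])

```text
clock: 5.38
position: [0.5327, 0.1424, 0.112]
ee_rot: [0.998, -0.065, -0.0, 0.0]
ft_force: [0.4, 0.1, 0.4]
grip_width: -0.004
```

```bash
python3 -c "
from h import *
o=manip.get_obs();print(o['position'],o['ft_force']);p,d=snap('scene','s4');cv2.imwrite('pics/s4c.png',cv2.resize(p[80:300,220:440,::-1],None,fx=2.5,fy=2.5,interpolation=cv2.INTER_CUBIC))"
```

```text
[0.53267457 0.14241915 0.11202372] [0.43682642 0.1117127  0.40122026]
```

View pics/s4c.png

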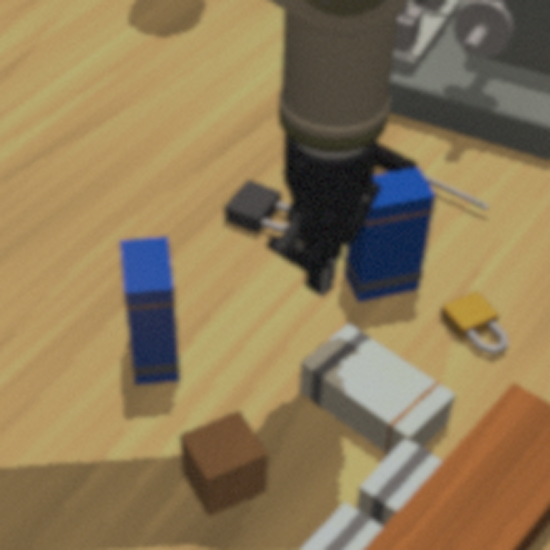

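The carton now lies flat in front of the bay. I retreat and measure it.

move_arm([
  [-0.025, 0, -0.02, 0, 0, 0, -1],
  [-0.025, 0, -0.02, 0, 0, 0, -1],
  [-0.025, 0, -0.02, 0, 0, 0, -1],
])

```text
clock: 5.8
position: [0.4575, 0.1523, 0.1726]
ee_rot: [0.998, -0.065, -0.0, 0.0]
ft_force: [0.0, -0.2, -0.4]
grip_width: 0.002
```

```bash
cat >> h.py <<'E'
def meas(tag,x0=-.25,x1=.0):
    for n in('top','scene'):
        p,d=snap(n,tag+n);W=cloud(n,d).reshape(-1,3);col=p.reshape(-1,3).astype(int)
        b=np.c_[W[:,0]*EX[0]+W[:,1]*EX[1]-S0,W[:,0]*EY[0]+W[:,1]*EY[1]-T0]
        m=(W[:,2]>.036)&(W[:,2]<.052)&(b[:,0]>x0)&(b[:,0]<x1)&(abs(b[:,1])<.06)&(d.ravel()>0)
        if m.sum()<20: print(n,m.sum());continue
        r=cv2.minAreaRect((b[m]*1000).astype(np.float32))
        print(n,m.sum(),'meanz',W[m,2].mean().round(4),'centre',np.round(r[0],1),'size',np.round(r[1],1),'ang',round(r[2],2),'corners',np.round(cv2.boxPoints(r),0).tolist())
E
python3 -c "
from h import *
o=manip.get_obs();print(o['clock'],o['position'],bay(o['position'])*1000)
meas('m1')"
```

```text
5.8 [0.45748254 0.15225209 0.17259345] [-255.04210924   -7.38557441]
top 997 meanz 0.0441 centre [-85.9  -5.6] size [105.6 168.1] ang 88.29 corners [[-172.0, -56.0], [-3.0, -61.0], [-0.0, 45.0], [-168.0, 50.0]]
scene 1418 meanz 0.0439 centre [-86.9 -16.8] size [ 75.8 169.4] ang 84.33 corners [[-175.0, -46.0], [-6.0, -63.0], [1.0, 13.0], [-167.0, 29.0]]
```

View pics/m1top.png

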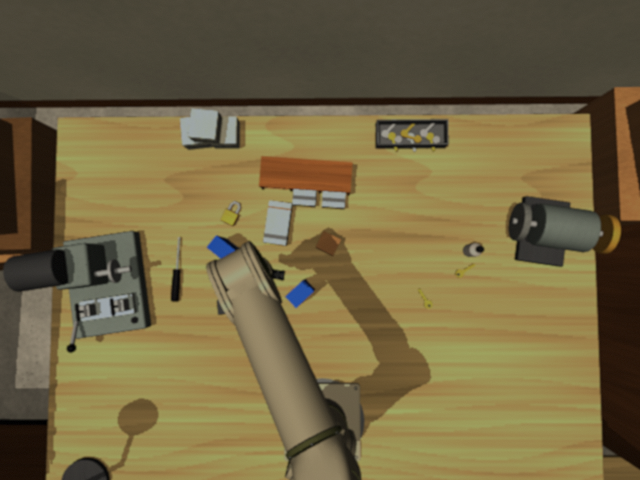

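```bash
cat >> h.py <<'E'
def meas2(tag,seed=(-.1,-.015),take=True,x0=-.3,zr=(.040,.050)):
    for n in('top','scene'):
        if take: snap(n,tag+n)
        d=np.load(f'pics/{tag}{n}.npy');W=cloud(n,d)
        b=np.stack([W[...,0]*EX[0]+W[...,1]*EX[1]-S0,W[...,0]*EY[0]+W[...,1]*EY[1]-T0],-1)
        m=((W[...,2]>zr[0])&(W[...,2]<zr[1])&(b[...,0]>x0)&(b[...,0]<.0)&(abs(b[...,1])<.08)).astype(np.uint8)
        k,l=cv2.connectedComponents(m,connectivity=4)
        dist=np.hypot(b[...,0]-seed[0],b[...,1]-seed[1]);dist[m==0]=9
        i=np.unravel_index(dist.argmin(),dist.shape);q=b[l==l[i]]*1000
        r=cv2.minAreaRect(q.astype(np.float32))
        print(n,len(q),'z',W[l==l[i]][:,2].mean().round(4),'centre',np.round(r[0],1),'size',np.round(r[1],1),'ang',round(r[2],2),'corners',np.round(cv2.boxPoints(r),0).tolist())
E
python3 -c "
from h import *
meas2('m1',take=False)"
```

```text
top 877 z 0.0444 centre [-104.7  -14.6] size [ 70.4 129.8] ang 86.16 corners [[-172.0, -45.0], [-42.0, -54.0], [-38.0, 16.0], [-167.0, 25.0]]
scene 1479 z 0.0442 centre [-86.9 -25.9] size [ 94.8 171.7] ang 83.2 corners [[-178.0, -63.0], [-7.0, -83.0], [4.0, 11.0], [-167.0, 31.0]]
```

The top view gives a clean result: size 130x70 mm, top at 44 mm, centre at bay (-105,-15) mm, turned by -0.067 rad. I'll nudge the carton sideways (+y) with the shut fingers on its right side, keeping the tool aligned with the bay.

```bash
python3 -c "
from h import *
t=unbay(-.104,-.085);print(t);delta([*t,.173],6,A)"
```

```text
[0.60222228 0.06343698]
pos [0.4575 0.1531 0.174 ] yaw -0.1281 clock 5.9 d tool [0.155  0.0705 0.0016] per row [0.0258 0.0117 0.0003] ('wz deg total', np.float64(-3.0))
```

move_arm([
  [0.0258, 0.0117, 0, 0, 0, 0, -1],
  [0.0258, 0.0117, 0, 0, 0, 0, -1],
  [0.0258, 0.0117, 0, 0, 0, 0, -1],
  [0.0258, 0.0117, 0, 0, 0, 0, -1],
  [0.0258, 0.0117, 0, 0, 0, 0, -1],
  [0.0258, 0.0117, 0, 0, 0, 0, -1],
  [0, 0, 0, 0, 0, -3, -1],
  [0, 0, 0, 0, 0, 0, -1],
])

```text
clock: 6.9
position: [0.603, 0.0621, 0.1712]
ee_rot: [0.999, -0.039, -0.0, -0.0]
ft_force: [-0.6, -0.1, -0.4]
grip_width: -0.001
```

```bash
python3 -c "
from h import *
t=unbay(-.104,-.085);delta([*t,.015],5,A);p,d=snap('scene','s5');cv2.imwrite('pics/s5c.png',cv2.resize(p[80:300,220:440,::-1],None,fx=2.5,fy=2.5))"
```

```text
pos [0.603  0.0621 0.1712] yaw -0.0783 clock 6.9 d tool [-0.0007 -0.0013  0.1562] per row [-0.0001 -0.0003  0.0312] ('wz deg total', np.float64(-0.15))
```

View pics/s5c.png

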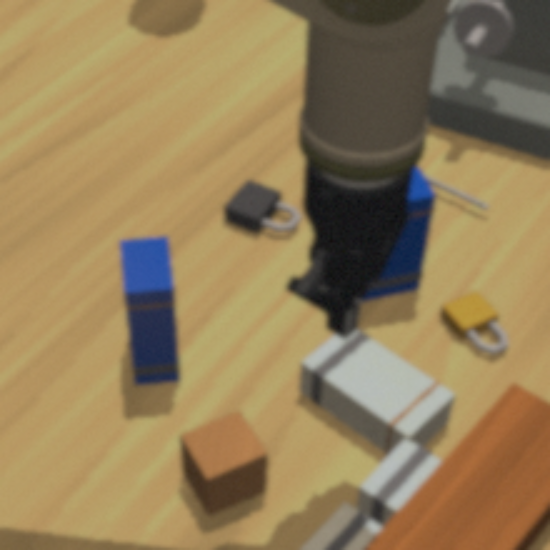

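The tip at (343,325) is 0.17 m up and to the right of the carton. The gap between the carton and the squat box is free, so I descend.

move_arm([
  [0, 0, 0.03, 0, 0, 0, -1],
  [0, 0, 0.032, 0, 0, 0, -1],
  [0, 0, 0.032, 0, 0, 0, -1],
  [0, 0, 0.032, 0, 0, 0, -1],
  [0, 0, 0.03, 0, 0, 0, -1],
  [0, 0, 0, 0, 0, 0, -1],
])

```text
clock: 7.7
position: [0.6011, 0.0622, 0.0141]
ee_rot: [0.999, -0.039, -0.002, 0.0]
ft_force: [-0.7, -0.2, 1.3]
grip_width: -0.0
```

```bash
python3 -c "
from h import *
o=manip.get_obs();print(bay(o['position'])*1000,o['position'],o['ft_force'])
meas2('m2');p=cv2.imread('pics/m2scene.png');cv2.imwrite('pics/s6c.png',cv2.resize(p[80:300,220:440],None,fx=2.5,fy=2.5))"
```

```text
[-105.01617899  -86.30193157] [0.60111055 0.06221563 0.01411556] [-0.70511671 -0.23158316  1.31350635]
top 345 z 0.0444 centre [-133.5    9.5] size [116.5  53.8] ang 31.75 corners [[-197.0, 2.0], [-169.0, -44.0], [-70.0, 17.0], [-98.0, 63.0]]
scene 870 z 0.0443 centre [-58.5 -28.1] size [ 87.2 125.8] ang 15.21 corners [[-117.0, 21.0], [-84.0, -100.0], [0.0, -77.0], [-33.0, 44.0]]
```

View pics/s6c.png

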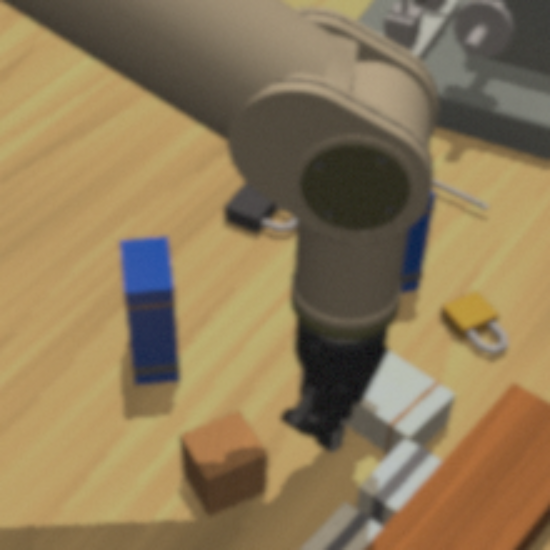

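The fingers are down between the carton and the squat box, clear of both. I push +y (tool -y).

move_arm([
  [0, -0.008, 0, 0, 0, 0, -1],
  [0, -0.006, 0, 0, 0, 0, -1],
  [0, -0.004, 0, 0, 0, 0, -1],
  [0, -0.004, 0, 0, 0, 0, -1],
  [0, -0.004, 0, 0, 0, 0, -1],
  [0, -0.004, 0, 0, 0, 0, -1],
  [0, -0.003, 0, 0, 0, 0, -1],
  [0, 0, 0, 0, 0, 0, -1],
])

```text
clock: 8.8
position: [0.6055, 0.0957, 0.0162]
ee_rot: [0.999, -0.039, 0.0, -0.0]
ft_force: [0.8, -1.8, 0.3]
grip_width: 0.004
```

```bash
python3 -c "
from h import *
o=manip.get_obs();print(bay(o['position'])*1000,o['position'],o['ft_force'])
p,d=snap('scene','m3');cv2.imwrite('pics/s7c.png',cv2.resize(p[150:300,290:440,::-1],None,fx=4,fy=4,interpolation=cv2.INTER_CUBIC))"
```

```text
[-103.15735849  -52.62043166] [0.60551131 0.09566009 0.01615604] [ 0.7501622  -1.78748448  0.26459039]
```

View pics/s7c.png

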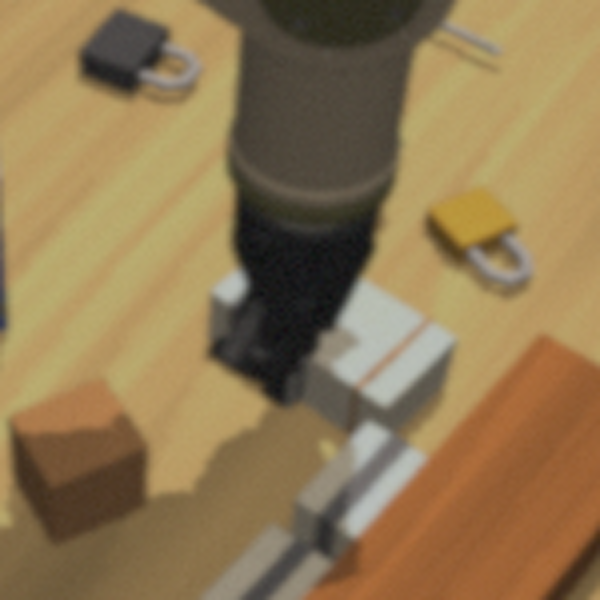

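The finger is in contact with the carton's right side. I estimate the visible front part from the depth.

```bash
cat >> h.py <<'E'
def edges(f,n,zr=(.041,.05),x0=-.19,x1=.0):
    d=np.load(f'pics/{f}.npy');W=cloud(n,d)
    b=np.stack([W[...,0]*EX[0]+W[...,1]*EX[1]-S0,W[...,0]*EY[0]+W[...,1]*EY[1]-T0],-1)
    m=(W[...,2]>zr[0])&(W[...,2]<zr[1])
    for x in np.arange(x0,x1,.01):
        q=b[m&(b[...,0]>=x)&(b[...,0]<x+.01)&(b[...,1]>-.06)&(b[...,1]<.06)][:,1]*1000
        if len(q)>3:print(round(x*1000),len(q),np.round([q.min(),q.max()],1))
    for y in np.arange(-.05,.05,.01):
        q=b[m&(b[...,1]>=y)&(b[...,1]<y+.01)&(b[...,0]>x0)&(b[...,0]<x1)][:,0]*1000
        if len(q)>3:print('y',round(y*1000),len(q),np.round([q.min(),q.max()],1))
E
python3 -c "
from h import *
edges('m3','scene')"
```

```text
-180 4 [-33.7 -12. ]
-170 34 [-38.7 -12.6]
-160 15 [-38.8 -20.7]
-110 26 [-22.1  29.4]
-100 96 [-59.8  29.2]
-90 93 [-39.8  28.5]
-80 99 [-42.3  29. ]
-70 109 [-42.4  29.6]
-60 103 [-42.7  28.8]
-50 110 [-59.3  26.5]
-40 7 [-59.   20.4]
-30 6 [-57.6 -53.8]
-20 7 [-59.  -56.8]
y -50 22 [-94.5 -42.1]
y -40 110 [-170.5  -40.8]
y -30 103 [-170.7  -41.8]
y -20 98 [-172.   -40.9]
y -10 81 [-101.1  -40.2]
y 0 89 [-103.4  -40.1]
y 10 90 [-106.2  -40.1]
y 20 83 [-108.1  -39.6]
```

The carton's centre is at y ≈ -6 and nearly aligned, so I push about 6 mm more, then retreat.

move_arm([
  [0, -0.003, 0, 0, 0, 0, -1],
  [0, -0.003, 0, 0, 0, 0, -1],
  [0, 0, 0, 0, 0, 0, -1],
  [0, 0, 0, 0, 0, 0, -1],
])

```text
clock: 9.35
position: [0.6058, 0.1018, 0.0161]
ee_rot: [0.999, -0.039, -0.0, -0.0]
ft_force: [-1.0, 0.6, -0.7]
grip_width: 0.002
```

```bash
python3 -c "
from h import *
o=manip.get_obs();print(bay(o['position'])*1000,o['position'],o['ft_force'])
snap('scene','m4');edges('m4','scene')"
```

```text
[-103.37367672  -46.46080451] [0.60576145 0.10181843 0.01605382] [-1.04547449  0.59523596 -0.6633832 ]
-180 8 [-25.2  -5. ]
-170 32 [-32.5  -6.6]
-160 16 [-33.6 -13.3]
-110 22 [-12.1  35.8]
-100 97 [-57.7  35. ]
-90 106 [-35.5  35.9]
-80 100 [-36.2  34.4]
-70 105 [-35.7  36.3]
-60 101 [-35.4  34.2]
-50 105 [-59.9  34.5]
-40 8 [-59.6 -55.6]
-30 8 [-59.6 -54.6]
-20 9 [-59.9 -56.3]
y -50 4 [-93.1 -92.4]
y -40 65 [-169.9  -41.8]
y -30 102 [-171.   -41.8]
y -20 104 [-171.   -40.8]
y -10 93 [-172.1  -41.1]
y 0 85 [-100.1  -40.8]
y 10 89 [-102.8  -41.4]
y 20 86 [-106.7  -40. ]
y 30 51 [-108.2  -41.6]
```

The carton is centred (edges at -35.8 and +35.3). I back off, raise, and go behind it.

move_arm([
  [0, 0.015, 0, 0, 0, 0, -1],
  [0, 0.015, 0, 0, 0, 0, -1],
  [0, 0, -0.04, 0, 0, 0, -1],
  [0, 0, -0.04, 0, 0, 0, -1],
  [0, 0, -0.04, 0, 0, 0, -1],
  [-0.04, -0.019, 0, 0, 0, 0, -1],
  [-0.04, -0.019, 0, 0, 0, 0, -1],
  [-0.04, -0.019, 0, 0, 0, 0, -1],
  [-0.03, -0.019, 0, 0, 0, 0, -1],
  [0, 0, 0, 0, 0, 0, -1],
])

```text
clock: 10.65
position: [0.4585, 0.1591, 0.1363]
ee_rot: [0.999, -0.038, 0.0, 0.001]
ft_force: [-0.4, -1.0, 0.1]
grip_width: -0.002
```

```bash
python3 -c "
from h import *
o=manip.get_obs();print(bay(o['position'])*1000,o['position'],o['ft_force'])
meas2('m5',seed=(-.1,0));edges('m5top','top')"
```

```text
[-254.56415488   -0.44232609] [0.45848423 0.15913931 0.13632805] [-0.44678051 -0.95917335  0.13322163]
top 888 z 0.0444 centre [-105.8    1.7] size [ 71.1 130.3] ang 88.22 corners [[-172.0, -32.0], [-42.0, -36.0], [-40.0, 35.0], [-170.0, 39.0]]
scene 1287 z 0.0443 centre [-105.8    2.4] size [ 75.4 130.5] ang 87.94 corners [[-172.0, -33.0], [-42.0, -38.0], [-39.0, 38.0], [-170.0, 42.0]]
-180 6 [-30.7   8.5]
-170 57 [-30.6  37.5]
-160 66 [-32.4  38.3]
-150 64 [-31.8  38.6]
-140 66 [-31.   36.8]
-130 70 [-33.1  37.3]
-120 60 [-32.6  34.6]
-110 63 [-32.4  35.7]
-100 57 [-34.2  35.6]
-90 62 [-33.5  34.3]
-80 70 [-32.9  34.9]
-70 63 [-34.9  33. ]
-60 60 [-34.4  33.8]
-50 61 [-57.8  34. ]
-40 4 [-60. -57.]
-30 6 [-59.6 -56.2]
-20 4 [-59.2 -55.4]
-10 4 [-58.2 -57.5]
y -40 50 [-170.8  -41.7]
y -30 113 [-171.1  -42. ]
y -20 116 [-168.8  -43.1]
y -10 128 [-170.   -43.6]
y 0 109 [-170.8  -41.1]
y 10 116 [-168.4  -41.7]
y 20 114 [-168.9  -42.7]
y 30 77 [-169.6  -40.6]
```

View pics/m5top.png

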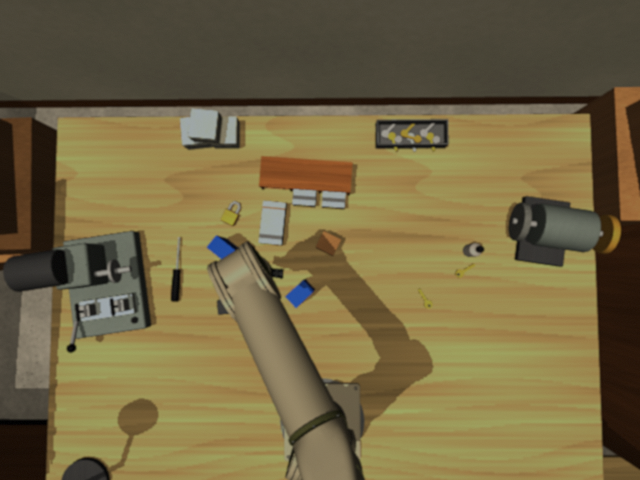

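The carton is centred to 2 mm with a yaw of -1.8°. I'll half-open the fingers to make a two-point pusher aligned with the bay, and descend behind the carton.

move_arm([
  [0.012, 0, 0, 0, 0, 0, -0.1],
  [0.012, 0, 0, 0, 0, 0, -0.1],
  [0.011, 0, 0, 0, 0, 0, -0.1],
  [0, 0, 0.03, 0, 0, 0, -0.1],
  [0, 0, 0.03, 0, 0, 0, -0.1],
  [0, 0, 0.03, 0, 0, 0, -0.1],
  [0, 0, 0.03, 0, 0, 0, -0.1],
  [0, 0, 0, 0, 0, 0, -0.1],
])

```text
clock: 11.75
position: [0.4937, 0.1556, 0.0141]
ee_rot: [0.999, -0.039, -0.002, 0.0]
ft_force: [-0.8, 0.3, 1.3]
grip_width: 0.454
```

```bash
python3 -c "
from h import *
o=manip.get_obs();print(bay(o['position'])*1000,o['ft_force'],o['grip_width']);delta(o['position'],1,A)
p,d=snap('scene','s8');cv2.imwrite('pics/s8c.png',cv2.resize(p[150:300,290:440,::-1],None,fx=4,fy=4,interpolation=cv2.INTER_CUBIC))"
```

```text
[-219.1944309    -1.29896394] [-0.78868574  0.27004435  1.34175862] 0.4537106959237954
pos [0.4937 0.1556 0.0141] yaw -0.0776 clock 11.75 d tool [0. 0. 0.] per row [0. 0. 0.] ('wz deg total', np.float64(-0.11))
```

View pics/s8c.png

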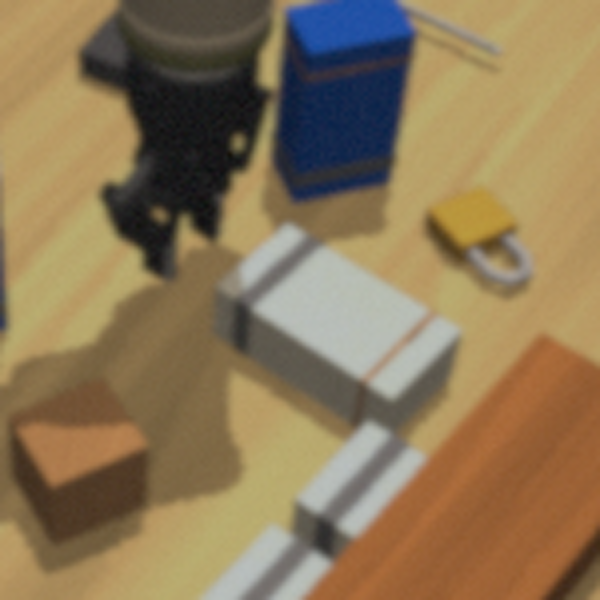

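The half-open fingers are behind the carton at (160,270) and (210,235), clear of the blue box. I push in.

move_arm([
  [0.01, 0, 0, 0, 0, 0, -0.1],
  [0.01, 0, 0, 0, 0, 0, -0.1],
  [0.008, 0, 0, 0, 0, 0, -0.1],
  [0.006, 0, 0, 0, 0, 0, -0.1],
  [0.006, 0, 0, 0, 0, 0, -0.1],
  [0.006, 0, 0, 0, 0, 0, -0.1],
  [0.006, 0, 0, 0, 0, 0, -0.1],
  [0.006, 0, 0, 0, 0, 0, -0.1],
  [0.006, 0, 0, 0, 0, 0, -0.1],
  [0.006, 0, 0, 0, 0, 0, -0.1],
])

```text
clock: 13.05
position: [0.565, 0.1505, 0.016]
ee_rot: [0.999, -0.039, 0.0, 0.0]
ft_force: [-0.9, -0.2, -0.4]
grip_width: 0.45
```

```bash
python3 -c "
from h import *
o=manip.get_obs();print(bay(o['position'])*1000,o['ft_force'],o['grip_width']);delta(o['position'],1,A)
p,d=snap('scene','s9');edges('s9','scene');cv2.imwrite('pics/s9c.png',cv2.resize(p[150:300,290:440,::-1],None,fx=4,fy=4,interpolation=cv2.INTER_CUBIC))"
```

```text
[-147.66608055   -0.98524436] [-0.93370248 -0.24365844 -0.44997215] 0.44958114718948944
pos [0.565  0.1505 0.016 ] yaw -0.0777 clock 13.05 d tool [0. 0. 0.] per row [0. 0. 0.] ('wz deg total', np.float64(-0.11))
-150 15 [-37.1  18.7]
-140 76 [-31.5  36.1]
-130 91 [-32.7  39.3]
-120 101 [-32.9  38.3]
-110 93 [-32.8  38.3]
-100 95 [-34.4  38.9]
-90 100 [-33.   37.4]
-80 97 [-31.5  37.4]
-70 105 [-33.7  38.3]
-60 100 [-33.8  36.6]
-50 107 [-58.5  38. ]
-40 109 [-59.7  38.7]
-30 115 [-60.   39.2]
-20 116 [-59.1  37.5]
-10 43 [-58.7  37.8]
y -40 77 [-150.7   -8.4]
y -30 201 [-141.    -6.8]
y -20 183 [-135.8   -6.8]
y -10 189 [-135.9   -7.1]
y 0 178 [-135.9   -7.7]
y 10 199 [-150.4   -6.2]
y 20 180 [-138.5   -7.2]
y 30 130 [-135.9   -8.2]
```

View pics/s9c.png

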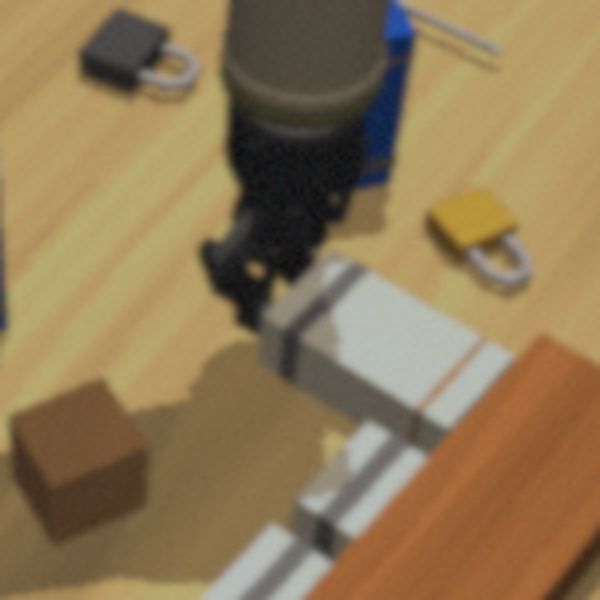

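The carton is aligned with the bay, its leading end 7 mm before the mouth and its centre about 2.5 mm left. I continue with a slight bias to the right.

move_arm([
  [0.005, 0.0006, 0, 0, 0, 0, -0.1],
  [0.005, 0.0006, 0, 0, 0, 0, -0.1],
  [0.005, 0.0006, 0, 0, 0, 0, -0.1],
  [0.005, 0, 0, 0, 0, 0, -0.1],
  [0.005, 0, 0, 0, 0, 0, -0.1],
])

```text
clock: 13.72
position: [0.5897, 0.1468, 0.0161]
ee_rot: [0.999, -0.039, 0.0, 0.0]
ft_force: [-3.3, -0.6, 1.1]
grip_width: 0.449
```

```bash
python3 -c "
from h import *
o=manip.get_obs();print(bay(o['position'])*1000,o['ft_force'],o['grip_width']);delta(o['position'],1,A)
p,d=snap('scene','s10');edges('s10','scene',x0=-.14)"
```

```text
[-122.75969578   -2.79689677] [-3.26404547 -0.57962741  1.07347452] 0.44855860336566233
pos [0.5897 0.1468 0.0161] yaw -0.0777 clock 13.72 d tool [0. 0. 0.] per row [0. 0. 0.] ('wz deg total', np.float64(-0.11))
-130 5 [-36.7  15.7]
-120 33 [-37.5  29.1]
-110 97 [-36.6  35.3]
-100 100 [-35.1  37.4]
-90 105 [-34.7  34.8]
-80 100 [-34.2  35.6]
-70 105 [-34.6  36.6]
-60 102 [-34.7  36.1]
-50 103 [-58.4  36.2]
-40 116 [-59.9  35.5]
-30 117 [-59.4  35.7]
-20 113 [-59.9  35.2]
-10 57 [-58.9  35.4]
y -40 112 [-129.4   -5.7]
y -30 159 [-115.6   -5.6]
y -20 159 [-110.8   -5.7]
y -10 148 [-110.6   -5.9]
y 0 150 [-109.9   -5.4]
y 10 164 [-124.   -6.]
y 20 143 [-110.7   -6.5]
y 30 89 [-109.7   -6.2]
```

The carton is centred to under 1 mm and entering the bay. I continue, slowing near the back.

move_arm([
  [0.006, 0, 0, 0, 0, 0, -0.1],
  [0.006, 0, 0, 0, 0, 0, -0.1],
  [0.006, 0, 0, 0, 0, 0, -0.1],
  [0.006, 0, 0, 0, 0, 0, -0.1],
  [0.006, 0, 0, 0, 0, 0, -0.1],
  [0.006, 0, 0, 0, 0, 0, -0.1],
  [0.006, 0, 0, 0, 0, 0, -0.1],
  [0.006, 0, 0, 0, 0, 0, -0.1],
  [0.006, 0, 0, 0, 0, 0, -0.1],
  [0.004, 0, 0, 0, 0, 0, -0.1],
])

```text
clock: 15.02
position: [0.6476, 0.1423, 0.0161]
ee_rot: [0.999, -0.039, 0.0, 0.0]
ft_force: [-3.4, 0.5, 3.2]
grip_width: 0.448
```

```bash
python3 -c "
from h import *
o=manip.get_obs();print(bay(o['position'])*1000,o['ft_force'],o['grip_width'])
p,d=snap('scene','s11');edges('s11','scene',x0=-.09)"
```

```text
[-64.69494493  -2.9696885 ] [-3.38950901  0.4504082   3.19913099] 0.4481753044983764
-70 4 [-37.4  15.8]
-60 58 [-36.6  33.7]
-50 104 [-60.   35.7]
-40 115 [-59.6  36.4]
-30 120 [-59.2  36.9]
-20 113 [-59.2  36.7]
-10 53 [-60.   34.5]
y -40 58 [-60.7  -6.8]
y -30 74 [-58.7  -5.8]
y -20 69 [-53.   -5.7]
y -10 76 [-53.6  -6.3]
y 0 69 [-53.5  -5.2]
y 10 82 [-74.7  -5.6]
y 20 72 [-54.7  -6.4]
y 30 40 [-53.2  -6.5]
```

move_arm([
  [0.002, 0, 0, 0, 0, 0, -0.1],
  [0.002, 0, 0, 0, 0, 0, -0.1],
  [0.002, 0, 0, 0, 0, 0, -0.1],
  [0, 0, 0, 0, 0, 0, -0.1],
])

```text
clock: 15.58
position: [0.6535, 0.1418, 0.0161]
ee_rot: [0.999, -0.039, 0.0, -0.0]
ft_force: [-0.4, 0.6, -0.4]
grip_width: 0.452
```

move_arm([
  [0.0015, 0, 0, 0, 0, 0, -0.1],
  [0, 0, 0, 0, 0, 0, -0.1],
])

```text
clock: 15.82
position: [0.6548, 0.1417, 0.0161]
ee_rot: [0.999, -0.039, 0.0, 0.0]
ft_force: [-2.5, 0.0, 0.1]
grip_width: 0.453
```

move_arm([
  [0.0015, 0, 0, 0, 0, 0, -0.1],
  [0, 0, 0, 0, 0, 0, -0.1],
])

```text
clock: 16.08
position: [0.6562, 0.1417, 0.0161]
ee_rot: [0.999, -0.039, -0.0, 0.0]
ft_force: [-2.6, 0.4, 0.1]
grip_width: 0.448
```

move_arm([
  [0.0015, 0, 0, 0, 0, 0, -0.1],
  [0, 0, 0, 0, 0, 0, -0.1],
])

```text
clock: 16.32
position: [0.6562, 0.1416, 0.0161]
ee_rot: [0.999, -0.039, -0.002, 0.0]
ft_force: [-10.0, -1.1, 7.0]
grip_width: 0.455
```

move_arm([
  [0.001, 0, 0, 0, 0, 0, -0.1],
  [0, 0, 0, 0, 0, 0, -0.1],
])

```text
clock: 16.58
position: [0.6562, 0.1416, 0.016]
ee_rot: [0.999, -0.038, -0.002, 0.001]
ft_force: [-16.1, -2.6, 10.5]
grip_width: 0.453
```

```bash
python3 -c "
from h import *
o=manip.get_obs();print(bay(o['position'])*1000,o['ft_force'],o['grip_width'])
p,d=snap('scene','s12');edges('s12','scene',x0=-.09)"
```

```text
[-56.11611021  -2.94662983] [-16.08773873  -2.63198194  10.46011579] 0.45305176802367525
-60 5 [14.3 16.4]
-50 68 [-59.   35.8]
-40 112 [-59.9  35.8]
-30 120 [-59.3  37.8]
-20 109 [-59.5  35.7]
-10 57 [-58.5  34.8]
y -40 43 [-60.8  -6. ]
y -30 65 [-45.8  -5. ]
y -20 61 [-43.8  -6.1]
y -10 57 [-42.8  -6. ]
y 0 58 [-46.1  -4.7]
y 10 68 [-54.   -4.9]
y 20 57 [-44.2  -6.6]
y 30 33 [-44.5  -6.1]
```

The carton is hard against the back: the tool stopped, the force rose to 16 N and the rear is at -45 mm. I retreat and check.

move_arm([
  [-0.005, 0, 0, 0, 0, 0, -0.1],
  [-0.015, 0, 0, 0, 0, 0, -0.1],
  [-0.03, 0, 0, 0, 0, 0, -0.1],
  [-0.03, 0, 0, 0, 0, 0, -0.1],
  [-0.03, 0, -0.03, 0, 0, 0, -0.1],
  [-0.03, 0, -0.04, 0, 0, 0, -0.1],
  [-0.03, 0, -0.04, 0, 0, 0, -0.1],
  [0, 0, -0.04, 0, 0, 0, -0.1],
  [0, 0, 0, 0, 0, 0, -0.1],
  [0, 0, 0, 0, 0, 0, -0.1],
])

```text
clock: 17.88
position: [0.4894, 0.1543, 0.1658]
ee_rot: [0.999, -0.039, 0.0, 0.0]
ft_force: [0.4, -0.4, -1.0]
grip_width: 0.452
```

```bash
python3 -c "
from h import *
o=manip.get_obs();print(o['clock'],bay(o['position'])*1000,o['ft_force'])
meas2('m9',seed=(-.03,0),x0=-.1);edges('m9top','top',x0=-.09)
p=cv2.imread('pics/m9top.png');cv2.imwrite('pics/m9c.png',cv2.resize(p[140:320,190:370],None,fx=3.3,fy=3.3,interpolation=cv2.INTER_CUBIC))
a=np.load('pics/top0.npy');b=np.load('pics/m9top.npy')
W0,W=cloud('top',a),cloud('top',b)
for n,(u0,u1,v0,v1,z0,z1) in dict(squat=(312,348,228,258,.05,.07),pad=(215,245,195,230,.01,.04),blueR=(280,320,275,312,.12,.16)).items():
  for w in(W0,W):
    P=w[v0:v1,u0:u1].reshape(-1,3);P=P[(P[:,2]>z0)&(P[:,2]<z1)];print(n,len(P),P.mean(0).round(4))
"
```

```text
17.875 [-223.33569936   -2.97116738] [ 0.38312871 -0.39569713 -0.97988176]
top 306 z 0.0443 centre [-22.7   0.9] size [44.7 70.7] ang 0.18 corners [[-45.0, 36.0], [-45.0, -35.0], [-0.0, -34.0], [-0.0, 36.0]]
scene 429 z 0.0444 centre [-25.2   0.9] size [39.8 72.7] ang 0.79 corners [[-46.0, 37.0], [-45.0, -36.0], [-5.0, -35.0], [-6.0, 38.0]]
-50 36 [-57.7  34.5]
-40 67 [-59.8  35.5]
-30 70 [-59.7  36.1]
-20 68 [-59.   36.3]
-10 68 [-58.4  34.9]
y -40 20 [-44.8  -1.7]
y -30 39 [-45.5  -2. ]
y -20 40 [-43.9  -0.3]
y -10 44 [-45.   -0.8]
y 0 42 [-45.1  -2. ]
y 10 44 [-45.1  -2.3]
y 20 35 [-43.1  -0.4]
y 30 25 [-43.8  -0.5]
squat 358 [ 0.5423 -0.0213  0.0593]
squat 359 [ 0.5424 -0.0213  0.0593]
pad 238 [0.6335 0.2832 0.0177]
pad 240 [0.6346 0.2831 0.0178]
blueR 396 [0.3961 0.0607 0.1293]
blueR 382 [0.3965 0.0597 0.1294]
```

View pics/m9c.png

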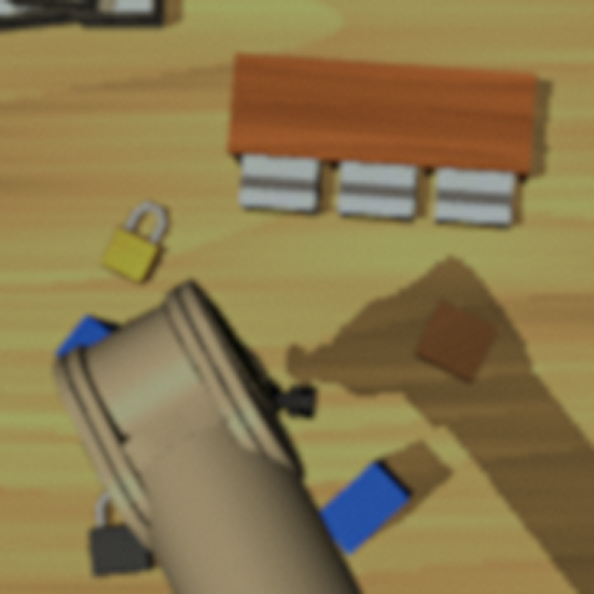

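View pics/m9scene.png

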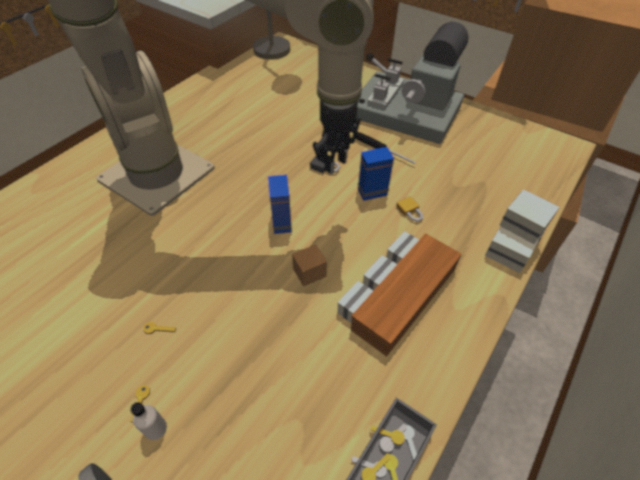

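The carton sits flush beside the two fixed ones in the left bay, at crop (280,183). The gripper is clear of everything and nothing else has moved. I hand in.

```bash
python3 -c "
from workcell import manip
print(manip.hand_in())"
```

```text
the job is handed in; nothing more can be done
None
```

The carton is home in the empty bay, and I handed the job in at about 18 s; no verdict was reported.

I tipped the carton toward the bay with the shut fingers and nudged it sideways onto the bay's middle line. Then I pushed it in with half-open fingers until it stopped against the back, where the force rose to about 16 N with no further movement.

Last checks, after backing off:
- **Depth:** the rear end is 45 mm out of the mouth, level with the two fixed cartons.
- **Position:** the centre is about 1 mm off the middle line, the yaw error is about 0.003 rad from the top camera (0.014 rad from the scene camera), and the top face is at 44 mm, so it lies flat.
- **Bystanders:** the brass padlock and squat box are within about 1 mm of where they started. The oil bottle, both keys, the screwdriver and the steel padlock look unmoved, but I checked those only by eye.
- **Gripper:** it touches nothing.

One disagreement: some scene-camera outlines of the lying carton ran into neighbouring surfaces. I used the top view or edge strips instead.

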